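# Count to the third gap of the spice rack and push the tin in

## Robot

A 7-joint arm with a two-finger parallel gripper is mounted at the origin on the work surface. World frame = base frame: x ahead of the robot, y to its left, z up, the work surface at z = 0. Lengths are in m, angles in rad, forces in N, time in s.
With the tool pointing down it reaches from about 0.4 to 0.925 m from the base axis. Payload 5.6 kg.
Tool frame: the origin (TCP) lies between the finger pads; the fingertips stand 25 mm ahead of it and the grasp point (between the pads) lies 6 mm ahead of it; z points along the fingers, y is the direction in which the jaws open and shut (so a half turn about z gives the same grasp; the last joint's range is limited). The gripper opens to 85 mm and grips with 20 to 120 N. Pads are 22 mm wide; open, the fingers measure 114 mm over their backs; the gripper's body (76 mm by 85 mm) begins 54 mm behind the grasp point. The pads swing forward as they close: fully open they stand 13 mm farther back than shut.
Start: joints at [-1.215, 0.468, -0.012, 1.603, 0.006, 1.071, -0.056], TCP at [0.252, 0.599, 0.256] pointing down, gripper open.
Joint ranges: [-2.53, 2.53], [-0.31, 2.02], [-1.57, 1.55], [0.28, 2.44], [-1.29, 4.43], [0.15, 1.84], [-2.92, 2.92]. Speed limits (rad/s): [2.57, 2.57, 3.14, 3.14, 3.14, 3.14, 3.14].

## Interface

Orientations are given as [roll, pitch, yaw] about the fixed x, y, z axes, in that order (R = Rz(yaw) Ry(pitch) Rx(roll)).
In Python, from cell import ctrl gives the robot as it stands.
- The arm moves only by the shell command python3 -m jog 'ROWS'. ROWS is JSON, a list of rows, each an object with "fingers": the finger opening in mm, from 0 to 85.4; "xyz": the shift along the tool's x, y, z in units of 40 mm (1.0 is 40 mm), a list of three; "roll": the turn about the tool's z in units of 6 degrees (1.0 is 6 degrees). A call has 1 to 5 rows; each row is the pose to reach, as a shift and turn from the pose commanded when the call began, along the tool's axes at that moment; what a row does not reach only later rows make up. A row lasts 1/12 s, in which the tool goes at most 41.7 mm and 7.16 degrees, less where a joint would pass 70% of its speed; a pose out of reach is approached as far as the arm can. A call with a gripper value outside its range is refused whole. The fingers move at their own pace and stop on an object; the grip force is fixed at half the most. Time passes only in rows, so rows that repeat a pose let the fingers close. It gives the time, the measured TCP pose, the force and the opening at its end, in the units of the state.
- ctrl.state(): the state, without advancing time (a new reading comes with each control period).
- ctrl.camera(name): name is "side" or "top"; returns a dict with "frame" (400x640x3 uint8, red, green, blue), "mtx" (3x3 intrinsics, pixels), "extrinsics" (4x4, takes a point from world to camera coordinates). Camera axes: x right, y down, z forward; pixel columns grow to the right and rows downward; lengths in m; the calibration is good to about 2 mm. A picture is of the moment at which its call begins. There is no depth.
- ctrl.hand_in(): hands the job in, once; it reports no verdict.
The state is a dict: "time_s": time; "joint_pos": joint angles; "qd": joint speeds; "joint_torque": joint torques, N m; "tcp_pos": TCP position; "orientation": TCP orientation; "ft_force": force on the tool from outside, world axes, zero at the start; "moment": the same for the moment, N m; "gripper_width": finger opening in m.
Only numpy, scipy, OpenCV 4.12 (cv2) and the standard library are available. Lean on these libraries where they do the work, as an engineer would, in place of code of your own. Each camera call takes 0.05 s, during which the arm holds its last target. There are 200 camera calls.

## Task

Count the gaps of the spice rack with a fingertip, starting at the end where the milk jug stands: touch the rail from above over the first, the second and the third gap in turn (filled gaps count too), and do not touch it over any gap farther on. Then gently push the loose tin, standing in front of the rack, along the shelf into that third gap until it no longer sticks out past the front ends of the dividers. Do not lift, tip or pinch the tin, and leave everything else where it stands.

Things in the scene. Friction and masses are not known exactly. Their poses are not given: they have to be found in the camera images.
- rack: Fixed low wooden rack: 7 upright dividers (4 mm thick, 70 deep, 42 high) make a row of 6 gaps, 56 mm clear, 60 pitch, back wall's inner face at x = +31 mm. No floor: things slide in on the shelf. Origin: centre of its footprint on the shelf. x points into the gaps, away from the robot; y along the row, to the robot's left. Gap centres at y = +150, +90, +30, -30, -90, -150 mm. Turned at most 0.18 rad.
- rack_front (a point): Middle of the line of the divider front ends (the mouths of the gaps), on the shelf surface, 35 mm to -x of the rack's origin. Axes as the rack's.
- rail_mid (a point): Middle of the top face of the rigid flat steel rail that runs along the whole row above the gaps: at x = -10 mm of the rack, 56 mm above the shelf. The rail is 14 mm wide (x = -17 to -3 mm), its underside 46 mm above the shelf, so a 36 mm high tin passes under it.
- tin: The loose tin to be pushed: plain closed round metal tin, 46 mm in diameter, 36 mm high, about 0.12 kg, standing upright on the shelf in front of the rack (robot side), 80 to 110 mm from its centre to the line of the divider front ends. Slides on the shelf. Origin: centre of its underside.
- jug: White ceramic milk jug, 94 mm in diameter, 140 mm high, with a handle, standing about 350 mm from the rack's centre off one of its two ends, left or right: it marks the end where counting starts. Origin: centre of its underside.
- rail_1: The middle 36 mm of the steel rail's span above the gap at y = +150 mm of the rack (numbered from the rack's +y end, whichever end the jug stands at), 14 mm wide, 10 mm high, same rail and same steel as the rest. Origin: its centre, 5 mm below its top. Axes as the rack's.
- rail_2: The middle 36 mm of the steel rail's span above the gap at y = +90 mm of the rack (numbered from the rack's +y end, whichever end the jug stands at), 14 mm wide, 10 mm high, same rail and same steel as the rest. Origin: its centre, 5 mm below its top. Axes as the rack's.
- rail_3: The middle 36 mm of the steel rail's span above the gap at y = +30 mm of the rack (numbered from the rack's +y end, whichever end the jug stands at), 14 mm wide, 10 mm high, same rail and same steel as the rest. Origin: its centre, 5 mm below its top. Axes as the rack's.
- rail_4: The middle 36 mm of the steel rail's span above the gap at y = -30 mm of the rack (numbered from the rack's +y end, whichever end the jug stands at), 14 mm wide, 10 mm high, same rail and same steel as the rest. Origin: its centre, 5 mm below its top. Axes as the rack's.
- rail_5: The middle 36 mm of the steel rail's span above the gap at y = -90 mm of the rack (numbered from the rack's +y end, whichever end the jug stands at), 14 mm wide, 10 mm high, same rail and same steel as the rest. Origin: its centre, 5 mm below its top. Axes as the rack's.
- rail_6: The middle 36 mm of the steel rail's span above the gap at y = -150 mm of the rack (numbered from the rack's +y end, whichever end the jug stands at), 14 mm wide, 10 mm high, same rail and same steel as the rest. Origin: its centre, 5 mm below its top. Axes as the rack's.
- stored_tin_a: A plain closed round metal tin, 46 mm in diameter, 36 mm high, about 0.12 kg, the same model as the loose one; it stands in the second gap of the rack from the rack's +y end and stays there. Origin: centre of its underside.
- stored_tin_b: A plain closed round metal tin, 46 mm in diameter, 36 mm high, about 0.12 kg, the same model as the loose one; it stands in the second gap of the rack from the rack's -y end and stays there. Origin: centre of its underside.
- canister: Closed steel canister with a dark wooden lid, 94 mm in diameter, 148 mm high, off the end of the rack opposite to the jug, about 350 mm from its centre. Bystander. Origin: centre of its underside.
- tumbler_1: Glass tumbler, 70 mm in diameter, 95 mm high, one of a row of three behind the rack. Bystander. Origin: centre of its underside.
- tumbler_2: Glass tumbler, 70 mm in diameter, 95 mm high, one of a row of three behind the rack. Bystander. Origin: centre of its underside.
- tumbler_3: Glass tumbler, 70 mm in diameter, 95 mm high, one of a row of three behind the rack. Bystander. Origin: centre of its underside.
- tray: Orange plastic tray, 300 x 200 x 25 mm, on the right side of the shelf. Bystander. Origin: centre of its underside.

How it is judged:
By the outcome, as a careful person would: the job done as asked, in the order asked, and still so for the second after the job is handed in, with the robot touching nothing.
It also fails if it takes over 59 s, if anything falls off the work surface, if the arm or the gripper's body presses on something with over 40 N, if the wrist force passes 120 N, or if a joint passes its speed limit or range.

## Working session

There is one attempt and no reset: what is moved stays moved. The work goes in short steps, Python scripts to look and compute and a shell command to move; the robot and the scene stay as the last step left them, time stands still between calls to the robot, and variables do not carry over. Pictures are saved under pics/ and viewed, about 8 in all and at most 12, crops included, and the job is handed in when it is done.

```bash
mkdir -p pics; ls; python3 - <<'E'
from cell import ctrl
import cv2,numpy as np
s=ctrl.state();print(s['time_s'],s['tcp_pos'],s['orientation'],s['gripper_width'],s['ft_force'])
for n in('top','side'):
    c=ctrl.camera(n);cv2.imwrite(f'pics/{n}0.png',c['frame'][:,:,::-1]);print(n,c['mtx'].tolist(),np.round(c['extrinsics'],4).tolist())
    np.savez(n+'.npz',**c)
E
```

```text
pics
0.0 [0.25226102 0.59850295 0.25530595] [-3.13981817e+00  1.34288922e-04  2.74274635e+00] 0.08526784930771882 [ 0.06147261  0.19623209 -0.39897626]
top [[400.2643746155474, 0.0, 318.36534921121444], [0.0, 400.2643746155474, 200.21740923987178], [0.0, 0.0, 1.0]] [[-0.0394, -0.9992, -0.0037, -0.0794], [-0.9763, 0.0393, -0.2126, 0.6186], [0.2126, -0.0047, -0.9771, 1.0875], [0.0, 0.0, 0.0, 1.0]]
side [[367.00804360788044, 0.0, 314.00445882211926], [0.0, 367.00804360788044, 200.6470896187843], [0.0, 0.0, 1.0]] [[0.8988, -0.4383, 0.0093, -0.583], [-0.2968, -0.6241, -0.7228, 0.1579], [0.3227, 0.6469, -0.691, 1.2878], [0.0, 0.0, 0.0, 1.0]]
```

View pics/top0.png

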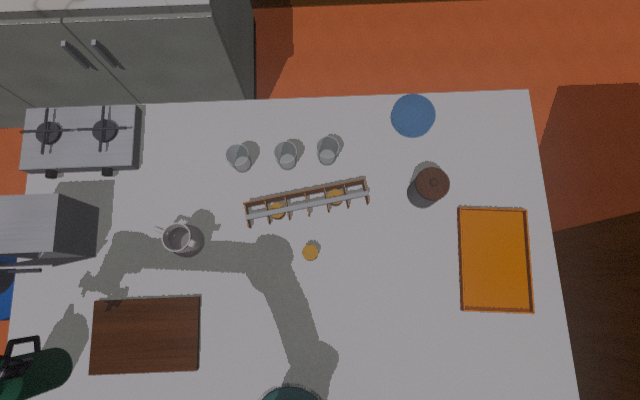

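View pics/side0.png

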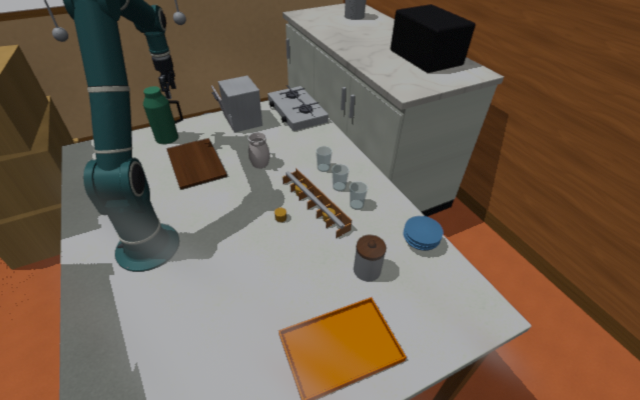

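The jug stands at the rack's +y (left) end, top view (178,238), so the three gaps to touch are rail_1 to rail_3. The rack is around (245–370, 180–225) and the loose tin is near (310,252). Next I'll measure them precisely.

```bash
cat > h.py <<'E'
import numpy as np,cv2
def load(n): return dict(np.load(n+'.npz'))
def ray(c,uv,z):
    """pixel(s) -> world points on the plane at height z"""
    R,t=c['extrinsics'][:3,:3],c['extrinsics'][:3,3]; K=c['mtx']
    uv=np.atleast_2d(uv).astype(float)
    d=np.c_[uv,np.ones(len(uv))]@np.linalg.inv(K).T@R; o=-R.T@t
    return o+d*((z-o[2])/d[:,2])[:,None]
def px(c,P):
    p=np.atleast_2d(P)@c['extrinsics'][:3,:3].T+c['extrinsics'][:3,3]
    p=p@c['mtx'].T; return p[:,:2]/p[:,2:]
E
python3 - <<'E'
from h import *
c=load('top');f=c['frame'];hsv=cv2.cvtColor(f,cv2.COLOR_RGB2HSV)
cv2.imwrite('pics/crop.png',cv2.resize(f[165:270,235:385,::-1],None,fx=5,fy=5,interpolation=cv2.INTER_CUBIC))
for n in('top','side'):
    c=load(n);hsv=cv2.cvtColor(c['frame'],cv2.COLOR_RGB2HSV)
    m=((hsv[...,1]>110)&(hsv[...,0]>8)&(hsv[...,0]<30)).astype(np.uint8)
    k,l,st,ce=cv2.connectedComponentsWithStats(m)
    for i in range(1,k):
        if 25<st[i,4]<500: print(n,st[i],ce[i].round(1),ray(c,ce[i],.018).round(4), ray(c,ce[i],.036).round(4))
E
```

```text
top [556 103  14   7  33] [561.7 106.2] [[ 0.8986 -0.8848  0.018 ]] [[ 0.8905 -0.8728  0.036 ]]
top [563 148  14   9  34] [569.8 151.3] [[ 0.7486 -0.8843  0.018 ]] [[ 0.7428 -0.8722  0.036 ]]
top [580 170  12  12  38] [585.5 174.7] [[ 0.672 -0.919  0.018]] [[ 0.6674 -0.9064  0.036 ]]
top [581 177   9  11  27] [584.8 182. ] [[ 0.6494 -0.9128  0.018 ]] [[ 0.6452 -0.9003  0.036 ]]
top [321 185  14  13  28] [326.3 188.9] [[ 0.6594 -0.1295  0.018 ]] [[ 0.655 -0.129  0.036]]
top [328 188  15  10  85] [334.4 192.5] [[ 0.6472 -0.1536  0.018 ]] [[ 0.643  -0.1528  0.036 ]]
top [256 194  34  16  48] [270.1 198.9] [[0.6354 0.0408 0.018 ]] [[0.6313 0.0387 0.036 ]]
top [269 203  14   6  53] [275.5 205.4] [[0.6146 0.0248 0.018 ]] [[0.6109 0.0229 0.036 ]]
top [272 213  12   5  39] [277.6 215.3] [[0.5845 0.0192 0.018 ]] [[0.5812 0.0174 0.036 ]]
top [302 245  16  15 189] [309.9 251.9] [[ 0.472  -0.0732  0.018 ]] [[ 0.4704 -0.0736  0.036 ]]
top [  0 321   9  35 210] [  3.  336.3] [[0.2704 0.7959 0.018 ]] [[0.272  0.7822 0.036 ]]
side [ 51   7  17   9 111] [58.7 10.7] [[-0.3013  2.917   0.018 ]] [[-0.29
[... 261 characters left out ...]
45 0.018 ]] [[0.2539 0.7523 0.036 ]]
side [132 123  18   7  63] [140.1 125.8] [[0.0781 0.7863 0.018 ]] [[0.0795 0.754  0.036 ]]
side [283 176   7   7  31] [285.9 179.3] [[0.5693 0.1039 0.018 ]] [[0.5618 0.084  0.036 ]]
side [291 183  15  17 106] [297.7 190.9] [[0.5842 0.0173 0.018 ]] [[ 0.5764 -0.001   0.036 ]]
side [308 200   8   8  42] [310.7 203.7] [[ 0.5992 -0.0718  0.018 ]] [[ 0.5911 -0.0884  0.036 ]]
side [275 208  11  14 134] [280.2 214.3] [[ 0.4709 -0.0742  0.018 ]] [[ 0.4652 -0.0908  0.036 ]]
side [317 209  17  18 118] [324.6 217.2] [[ 0.6148 -0.1595  0.018 ]] [[ 0.6065 -0.1746  0.036 ]]
side [357 236  28  22 423] [370.  245.9] [[ 0.694  -0.3496  0.018 ]] [[ 0.6842 -0.3613  0.036 ]]
```

View pics/crop.png

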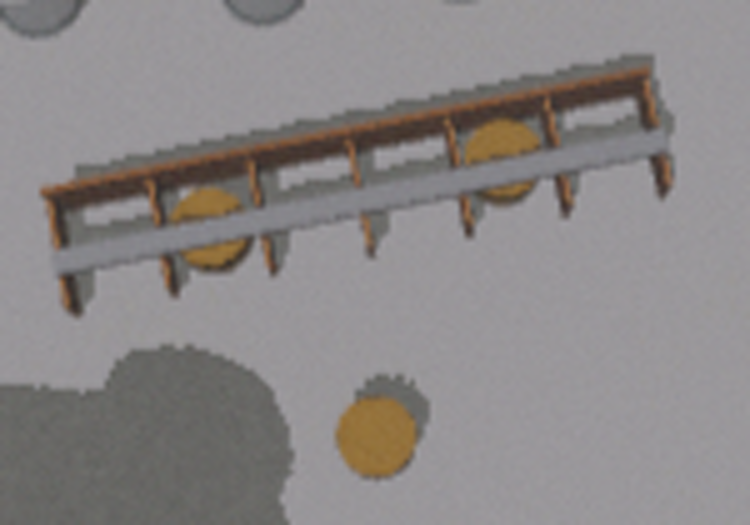

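```bash
python3 - <<'E'
from h import *
c=load('top'); o=np.array([235,165])
P=lambda a:(np.array(a,float)+.5)/5-.5+o
# rail by colour
f=c['frame'].astype(int);sub=f[165:270,235:385]
print('rail px',f[int(165+180/5),int(235+400/5)],'table',f[165+60,235+120],'shadow',f[165+90,235+20])
r=ray(c,P([[50,252],[60,275],[664,129],[669,153]]),.056)[:,:2]
t=ray(c,P([[72,314],[174,295],[274,273],[371,256],[469,236],[566,215],[665,196]]),0)[:,:2]
print(r.round(4).tolist());
L=r[:2].mean(0);Rr=r[2:].mean(0);print('rail mid',(L+Rr)/2,'len',np.linalg.norm(L-Rr),'yaw',np.arctan2(-(L-Rr)[0],(L-Rr)[1]))
A=np.polyfit(np.arange(3,-4,-1)*.06,t,1);print('tips mid',A[1],'scale',np.linalg.norm(A[0]),'yaw',np.arctan2(-A[0][0],A[0][1]))
m=(sub[...,2]-sub[...,0]>12).astype(np.uint8);k,l,st,ce=cv2.connectedComponentsWithStats(m)
for i in range(1,k):
  if st[i,4]>60:
    uv=np.argwhere(l==i)[:,::-1]+o; w=ray(c,uv,.056)[:,:2]; print('mask',st[i],w.mean(0),cv2.minAreaRect(w.astype(np.float32)))
R,t_=c['extrinsics'][:3,:3],c['extrinsics'][:3,3];print('cam',-R.T@t_)
for n,h in(('jug',(178,238)),('can',(432,183))):print(n,ray(c,h,.14))
# tin in both views: circle centre at top height via outline-projected centroid
from scipy.optimize import least_squares
ang=np.linspace(0,2*np.pi,40);ring=np.c_[.023*np.cos(ang),.023*np.sin(ang)]
for n,uv in(('top',(309.9,251.9)),('side',(280.2,214.3))):
  d=load(n)
  def e(p):
    b=np.r_[np.c_[ring+p,np.zeros(40)],np.c_[ring+p,np.full(40,.036)]]
    M=cv2.moments(cv2.convexHull(px(d,b).astype(np.float32)));return np.array([M['m10']/M['m00'],M['m01']/M['m00']])-uv
  print(n,'tin',least_squares(e,[.47,-.074],diff_step=1e-3).x)
E
```

```text
rail px [128 127 131] table [152 151 153] shadow [103 102  99]
[[0.5821, 0.1106], [0.5684, 0.1048], [0.6408, -0.2484], [0.6263, -0.2504]]
rail mid [ 0.60440158 -0.07083263] len 0.3618382964337889 yaw 0.1617772211218176
tips mid [ 0.5830227  -0.07340309] scale 1.0132408649664653 yaw 0.1601905329891878
cam [ 0.36961117 -0.09849961  1.1939053 ]
jug [[0.51169721 0.27124809 0.14      ]]
can [[ 0.6343483  -0.41399484  0.14      ]]
top tin [ 0.47154169 -0.07346461]
side tin [ 0.47100597 -0.07414599]
```

Estimate: rack origin (0.6145, −0.069), yaw 0.161. The loose tin is at (0.471, −0.074), which is rack frame (−142, +18 mm). The jug is at +y, so the target gap centre is rack y = +30. First I'll turn the tool to the rack's axes, close the fingers and travel above the scene.

```bash
cat >> h.py <<'E'
O=np.array([.6145,-.069]);YAW=.161
X=np.array([np.cos(YAW),np.sin(YAW)]);Y=np.array([-X[1],X[0]])
def rk(p): d=np.array(p)[:2]-O; return np.r_[d@X,d@Y]
def plan(rx,ry,z):
    """state in rack frame; tool-axis shift (40 mm units) and turn (6 deg units) to TCP at rack (rx,ry), height z"""
    from cell import ctrl
    from scipy.spatial.transform import Rotation as Ro
    s=ctrl.state();R=Ro.from_euler('xyz',s['orientation']).as_matrix()
    g=np.r_[O+rx*X+ry*Y,z]-s['tcp_pos'];yaw=s['orientation'][2]
    dy=(YAW+np.pi-yaw+np.pi)%(2*np.pi)-np.pi
    print('t',s['time_s'],'rack mm',(rk(s['tcp_pos'])*1e3).round(1),'z',s['tcp_pos'][2].round(4),'F',np.round(s['ft_force'],1),'w',round(s['gripper_width'],4))
    print('units',(R.T@g/.04).round(3),'roll',round(-np.degrees(dy)/6,3))
E
python3 -m jog '[{"fingers":0,"xyz":[-0.85,-0.6,0],"roll":-1.07},{"fingers":0,"xyz":[-1.7,-1.2,0],"roll":-2.14},{"fingers":0,"xyz":[-2.55,-1.8,0],"roll":-3.21},{"fingers":0,"xyz":[-3.4,-2.4,0],"roll":-4.28},{"fingers":0,"xyz":[-4.2,-2.95,0],"roll":-5.35}]'
python3 -c "from h import *;plan(-.010,.150,.2)"
```

```text
time_s: 0.52
tcp_pos: [0.3622, 0.4226, 0.2559]
orientation: [-3.141, -0.0, -2.975]
ft_force: [0.5, 0.4, -0.5]
gripper_width: 0.0257
t 0.5167 rack mm [-170.2  525.7] z 0.2559 F [ 0.5  0.4 -0.5] w 0.0257
units [-3.953 -9.412  1.405] roll 0.054
```

```bash

python3 -m jog '[{"fingers":0,"xyz":[-0.4,-0.9,0],"roll":0},{"fingers":0,"xyz":[-0.8,-1.8,0],"roll":0},{"fingers":0,"xyz":[-1.2,-2.7,0],"roll":0},{"fingers":0,"xyz":[-1.6,-3.6,0],"roll":0},{"fingers":0,"xyz":[-2,-4.5,0],"roll":0}]'
python3 -m jog '[{"fingers":0,"xyz":[-0.4,-0.9,0],"roll":0},{"fingers":0,"xyz":[-0.8,-1.8,0],"roll":0},{"fingers":0,"xyz":[-1.2,-2.7,0],"roll":0},{"fingers":0,"xyz":[-1.6,-3.6,0],"roll":0},{"fingers":0,"xyz":[-2,-4.5,0],"roll":0}]'
python3 -m jog '[{"fingers":0,"xyz":[0,0,0],"roll":0},{"fingers":0,"xyz":[0,0,0],"roll":0},{"fingers":0,"xyz":[0,0,0],"roll":0}]'
python3 -c "from h import *;plan(-.010,.150,.11)"
```

```text
time_s: 0.93
tcp_pos: [0.4699, 0.2583, 0.2562]
orientation: [-3.142, -0.0, -2.98]
ft_force: [0.7, 0.2, -0.4]
gripper_width: 0.0001
time_s: 1.35
tcp_pos: [0.5777, 0.0936, 0.2561]
orientation: [3.142, -0.0, -2.98]
ft_force: [-0.5, 0.8, 0.2]
gripper_width: 0.0001
time_s: 1.6
tcp_pos: [0.5767, 0.0958, 0.2558]
orientation: [3.141, -0.001, -2.98]
ft_force: [-0.2, 0.9, 0.6]
gripper_width: -0.0001
t 1.6 rack mm [-10.9 168.8] z 0.2558 F [-0.2  0.9  0.6] w -0.0001
units [-0.027 -0.471  3.644] roll 0.003
```

```bash

python3 -m jog '[{"fingers":0,"xyz":[-0.03,-0.47,0.7],"roll":0},{"fingers":0,"xyz":[-0.03,-0.47,1.5],"roll":0},{"fingers":0,"xyz":[-0.03,-0.47,2.5],"roll":0},{"fingers":0,"xyz":[-0.03,-0.47,3.5],"roll":0},{"fingers":0,"xyz":[-0.03,-0.47,3.75],"roll":0}]'
python3 -m jog '[{"fingers":0,"xyz":[0,0,0],"roll":0},{"fingers":0,"xyz":[0,0,0],"roll":0}]'
python3 - <<'E'
from h import *
plan(-.010,.150,.082)
from cell import ctrl
c=ctrl.camera('top');a=c['frame'][160:270,230:380,::-1]
d=ctrl.camera('side');b=d['frame'][120:250,240:390,::-1]
z=lambda i:cv2.resize(i,(600,int(i.shape[0]*4)),interpolation=cv2.INTER_CUBIC)
cv2.imwrite('pics/a1.png',cv2.resize(np.vstack([z(a),z(b)]),None,fx=.62,fy=.62))
E
```

```text
time_s: 2.02
tcp_pos: [0.5766, 0.0787, 0.1006]
orientation: [3.141, -0.01, -2.977]
ft_force: [-0.8, -0.2, -0.5]
gripper_width: 0.0
time_s: 2.18
tcp_pos: [0.5817, 0.0783, 0.1071]
orientation: [3.141, 0.0, -2.978]
ft_force: [0.6, 0.9, 1.2]
gripper_width: 0.0002
t 2.1833 rack mm [ -8.8 150.7] z 0.1071 F [0.6 0.9 1.2] w 0.0002
units [ 0.03  -0.017  0.628] roll 0.02
```

View pics/a1.png

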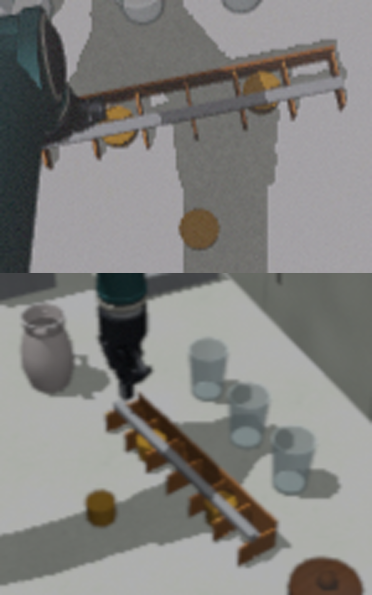

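Picture 4: the closed fingers hang over the left end of the rail, above the first gap. Descending slowly.

```bash

python3 -m jog '[{"fingers":0,"xyz":[0,0,0.15],"roll":0},{"fingers":0,"xyz":[0,0,0.3],"roll":0},{"fingers":0,"xyz":[0,0,0.4],"roll":0},{"fingers":0,"xyz":[0,0,0.5],"roll":0},{"fingers":0,"xyz":[0,0,0.5],"roll":0}]'
python3 -m jog '[{"fingers":0,"xyz":[0,0,0.03],"roll":0},{"fingers":0,"xyz":[0,0,0.06],"roll":0},{"fingers":0,"xyz":[0,0,0.09],"roll":0},{"fingers":0,"xyz":[0,0,0.1],"roll":0},{"fingers":0,"xyz":[0,0,0.1],"roll":0}]'
python3 -c "from h import *;plan(-.010,.150,.082)"
```

```text
time_s: 2.7
tcp_pos: [0.5808, 0.0769, 0.0855]
orientation: [-3.142, -0.001, -2.98]
ft_force: [-0.5, -0.1, 0.8]
gripper_width: 0.0
time_s: 3.12
tcp_pos: [0.5814, 0.077, 0.0822]
orientation: [-3.142, -0.0, -2.98]
ft_force: [-0.1, 0.4, 0.0]
gripper_width: -0.0
t 3.1167 rack mm [ -9.3 149.4] z 0.0822 F [-0.1  0.4  0. ] w -0.0
units [0.018 0.016 0.005] roll 0.003
```

```bash

python3 -m jog '[{"fingers":0,"xyz":[0,0,0.02],"roll":0},{"fingers":0,"xyz":[0,0,0.04],"roll":0},{"fingers":0,"xyz":[0,0,0.05],"roll":0},{"fingers":0,"xyz":[0,0,0.05],"roll":0}]'
python3 -c "from h import *;plan(-.010,.150,.082)"
```

```text
time_s: 3.45
tcp_pos: [0.5815, 0.077, 0.0811]
orientation: [3.141, 0.0, -2.98]
ft_force: [-2.4, -1.0, 6.2]
gripper_width: -0.0002
t 3.45 rack mm [ -9.1 149.4] z 0.0811 F [-2.4 -1.   6.2] w -0.0002
units [ 0.022  0.014 -0.022] roll 0.003
```

Contact at TCP z = 0.081 with about 6 N, exactly as predicted. Now up and on to gap 2, stopping just above it.

```bash

python3 -m jog '[{"fingers":0,"xyz":[0,0,-0.25],"roll":0},{"fingers":0,"xyz":[0,0,-0.5],"roll":0},{"fingers":0,"xyz":[0,-0.4,-0.6],"roll":0},{"fingers":0,"xyz":[0,-0.8,-0.6],"roll":0},{"fingers":0,"xyz":[0,-1.2,-0.6],"roll":0}]'
python3 -m jog '[{"fingers":0,"xyz":[0,-0.3,0],"roll":0},{"fingers":0,"xyz":[0,-0.3,0],"roll":0},{"fingers":0,"xyz":[0,-0.3,0.2],"roll":0},{"fingers":0,"xyz":[0,-0.3,0.35],"roll":0},{"fingers":0,"xyz":[0,-0.3,0.45],"roll":0}]'
python3 -m jog '[{"fingers":0,"xyz":[0,0,0.04],"roll":0},{"fingers":0,"xyz":[0,0,0.08],"roll":0},{"fingers":0,"xyz":[0,0,0.1],"roll":0},{"fingers":0,"xyz":[0,0,0.1],"roll":0}]'
python3 -c "from h import *;plan(-.010,.090,.081)"
```

```text
time_s: 3.87
tcp_pos: [0.5899, 0.0295, 0.1059]
orientation: [-3.142, 0.002, -2.979]
ft_force: [0.9, 0.0, 0.3]
gripper_width: -0.0001
time_s: 4.28
tcp_pos: [0.5903, 0.0193, 0.0851]
orientation: [3.141, -0.001, -2.978]
ft_force: [-0.2, -0.7, 0.7]
gripper_width: -0.0005
time_s: 4.62
tcp_pos: [0.591, 0.0181, 0.0821]
orientation: [3.142, -0.0, -2.98]
ft_force: [-0.5, 0.8, 0.6]
gripper_width: 0.0003
t 4.6167 rack mm [-9.2 89.7] z 0.0821 F [-0.5  0.8  0.6] w 0.0003
units [0.019 0.007 0.027] roll 0.008
```

```bash

python3 -m jog '[{"fingers":0,"xyz":[0,0,0.02],"roll":0},{"fingers":0,"xyz":[0,0,0.04],"roll":0},{"fingers":0,"xyz":[0,0,0.06],"roll":0},{"fingers":0,"xyz":[0,0,0.06],"roll":0}]'
python3 -c "from h import *;plan(-.010,.090,.081)"
```

```text
time_s: 4.95
tcp_pos: [0.5913, 0.0179, 0.0811]
orientation: [3.141, 0.001, -2.98]
ft_force: [-2.9, -0.6, 8.4]
gripper_width: 0.0002
t 4.95 rack mm [-9.  89.5] z 0.0811 F [-2.9 -0.6  8.4] w 0.0002
units [0.026 0.013 0.003] roll 0.003
```

Second gap touched (8 N). Third gap next.

```bash

python3 -m jog '[{"fingers":0,"xyz":[0,0,-0.25],"roll":0},{"fingers":0,"xyz":[0,0,-0.5],"roll":0},{"fingers":0,"xyz":[0,-0.4,-0.6],"roll":0},{"fingers":0,"xyz":[0,-0.8,-0.6],"roll":0},{"fingers":0,"xyz":[0,-1.2,-0.6],"roll":0}]'
python3 -m jog '[{"fingers":0,"xyz":[0,-0.3,0],"roll":0},{"fingers":0,"xyz":[0,-0.3,0],"roll":0},{"fingers":0,"xyz":[0,-0.3,0.2],"roll":0},{"fingers":0,"xyz":[0,-0.3,0.35],"roll":0},{"fingers":0,"xyz":[0,-0.3,0.45],"roll":0}]'
python3 -m jog '[{"fingers":0,"xyz":[0,0,0.04],"roll":0},{"fingers":0,"xyz":[0,0,0.08],"roll":0},{"fingers":0,"xyz":[0,0,0.1],"roll":0},{"fingers":0,"xyz":[0,0,0.1],"roll":0}]'
python3 -m jog '[{"fingers":0,"xyz":[0,0,0.02],"roll":0},{"fingers":0,"xyz":[0,0,0.04],"roll":0},{"fingers":0,"xyz":[0,0,0.05],"roll":0},{"fingers":0,"xyz":[0,0,0.05],"roll":0}]'
python3 -c "from h import *;plan(-.010,.030,.081)"
```

```text
time_s: 5.37
tcp_pos: [0.5996, -0.0298, 0.1055]
orientation: [-3.141, 0.002, -2.979]
ft_force: [-0.3, 0.2, 0.8]
gripper_width: 0.0003
time_s: 5.78
tcp_pos: [0.6, -0.0398, 0.0846]
orientation: [3.14, -0.002, -2.978]
ft_force: [0.5, 0.3, -0.1]
gripper_width: 0.0
time_s: 6.12
tcp_pos: [0.6007, -0.0411, 0.0817]
orientation: [3.142, -0.0, -2.98]
ft_force: [0.1, -0.1, 0.3]
gripper_width: -0.0
time_s: 6.45
tcp_pos: [0.6009, -0.0413, 0.0811]
orientation: [3.141, 0.001, -2.98]
ft_force: [-2.4, 0.7, 8.0]
gripper_width: 0.0003
t 6.45 rack mm [-8.9 29.5] z 0.0811 F [-2.4  0.7  8. ] w 0.0003
units [0.027 0.012 0.004] roll 0.004
```

All three touched in order. Now lift, travel back behind the tin, and open the fingers slightly (about 14 mm, far less than the 46 mm tin) to make a two-point cradle that pushes without pinching.

```bash

python3 -m jog '[{"fingers":0,"xyz":[0,0,-0.4],"roll":0},{"fingers":0,"xyz":[0,0,-1.0],"roll":0},{"fingers":0,"xyz":[0,0,-1.6],"roll":0},{"fingers":0,"xyz":[0.6,-0.1,-2.0],"roll":0},{"fingers":14,"xyz":[1.4,-0.25,-2.0],"roll":0}]'
python3 -m jog '[{"fingers":14,"xyz":[0.8,0,0],"roll":0},{"fingers":14,"xyz":[1.6,0,0],"roll":0},{"fingers":14,"xyz":[2.4,0,0],"roll":0},{"fingers":14,"xyz":[3.1,0,0],"roll":0},{"fingers":14,"xyz":[3.4,0,0],"roll":0}]'
python3 -m jog '[{"fingers":14,"xyz":[0,0,0],"roll":0},{"fingers":14,"xyz":[0,0,0],"roll":0},{"fingers":14,"xyz":[0,0,0],"roll":0}]'
python3 - <<'E'
from h import *
plan(-.2,.018,.045)
from cell import ctrl
c=ctrl.camera('top');a=c['frame'][170:280,230:380,::-1]
d=ctrl.camera('side');b=d['frame'][130:240,230:380,::-1]
z=lambda i:cv2.resize(i,None,fx=4,fy=4,interpolation=cv2.INTER_CUBIC)
cv2.imwrite('pics/a2.png',cv2.resize(np.vstack([z(a),z(b)]),None,fx=.68,fy=.68))
E
```

```text
time_s: 6.87
tcp_pos: [0.5507, -0.0594, 0.1637]
orientation: [-3.14, 0.009, -2.978]
ft_force: [-0.3, 0.6, -0.0]
gripper_width: 0.0105
time_s: 7.28
tcp_pos: [0.409, -0.0827, 0.1598]
orientation: [3.141, -0.002, -2.982]
ft_force: [-0.2, 0.3, -0.4]
gripper_width: 0.0139
time_s: 7.53
tcp_pos: [0.4147, -0.082, 0.1604]
orientation: [-3.141, 0.002, -2.98]
ft_force: [0.7, 0.8, 0.6]
gripper_width: 0.0141
t 7.5333 rack mm [-199.3   19.2] z 0.1604 F [0.7 0.8 0.6] w 0.0141
units [ 0.025 -0.028  2.885] roll 0.009
```

View pics/a2.png

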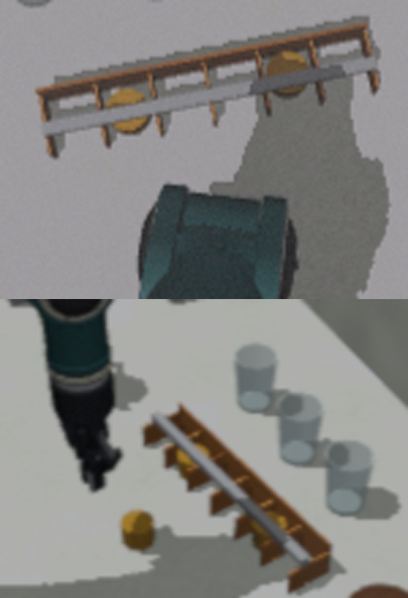

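Picture 5: the gripper hangs behind the tin and the rack is undisturbed. Descending to tip height of about 10 mm.

```bash

python3 -m jog '[{"fingers":14,"xyz":[0,-0.03,0.6],"roll":0},{"fingers":14,"xyz":[0,-0.03,1.3],"roll":0},{"fingers":14,"xyz":[0,-0.03,1.9],"roll":0},{"fingers":14,"xyz":[0,-0.03,2.4],"roll":0},{"fingers":14,"xyz":[0,-0.03,2.7],"roll":0}]'
python3 -m jog '[{"fingers":14,"xyz":[0,0,0.15],"roll":0},{"fingers":14,"xyz":[0,0,0.3],"roll":0},{"fingers":14,"xyz":[0,0,0.4],"roll":0},{"fingers":14,"xyz":[0,0,0.4],"roll":0}]'
python3 - <<'E'
from h import *
plan(-.176,.018,.036)
from cell import ctrl
d=ctrl.camera('side');np.savez('side2.npz',**d);b=d['frame'][140:240,230:360,::-1]
cv2.imwrite('pics/a3.png',cv2.resize(b,None,fx=4,fy=4,interpolation=cv2.INTER_CUBIC))
E
```

```text
time_s: 8.05
tcp_pos: [0.4129, -0.0829, 0.0496]
orientation: [3.141, -0.002, -2.979]
ft_force: [0.8, 0.2, -0.4]
gripper_width: 0.0144
time_s: 8.38
tcp_pos: [0.4133, -0.0832, 0.0356]
orientation: [3.142, -0.0, -2.98]
ft_force: [0.7, -0.1, 0.3]
gripper_width: 0.0141
t 8.3833 rack mm [-200.9   18.2] z 0.0356 F [ 0.7 -0.1  0.3] w 0.0141
units [-0.623 -0.005 -0.01 ] roll 0.006
```

View pics/a3.png

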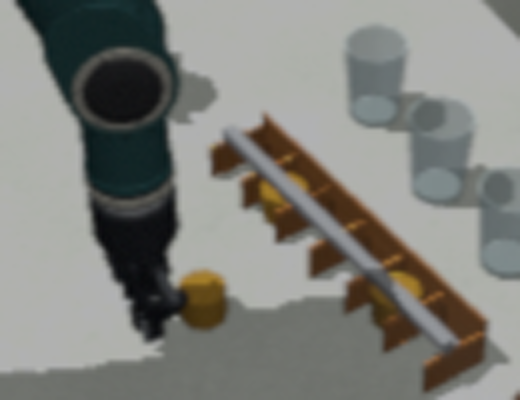

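Picture 6: the fingers are just behind the tin at (200,300) of the crop and the gap mouth is clear. Approaching and pushing gently.

```bash

python3 -m jog '[{"fingers":14,"xyz":[-0.12,0,0],"roll":0},{"fingers":14,"xyz":[-0.24,0,0],"roll":0},{"fingers":14,"xyz":[-0.36,0,0],"roll":0},{"fingers":14,"xyz":[-0.44,0,0],"roll":0},{"fingers":14,"xyz":[-0.5,0,0],"roll":0}]'
python3 -m jog '[{"fingers":14,"xyz":[-0.05,0,0],"roll":0},{"fingers":14,"xyz":[-0.1,0,0],"roll":0},{"fingers":14,"xyz":[-0.15,0,0],"roll":0},{"fingers":14,"xyz":[-0.2,0,0],"roll":0},{"fingers":14,"xyz":[-0.25,0,0],"roll":0}]'
python3 -m jog '[{"fingers":14,"xyz":[-0.07,0.01,0],"roll":0},{"fingers":14,"xyz":[-0.14,0.02,0],"roll":0},{"fingers":14,"xyz":[-0.21,0.03,0],"roll":0},{"fingers":14,"xyz":[-0.28,0.04,0],"roll":0},{"fingers":14,"xyz":[-0.35,0.05,0],"roll":0}]'
cat > look.py <<'E'
from h import *
from cell import ctrl
import sys
plan(-.05,.03,.036)
d=ctrl.camera('side');f=d['frame']
hsv=cv2.cvtColor(f,cv2.COLOR_RGB2HSV);m=((hsv[...,1]>110)&(hsv[...,0]>13)&(hsv[...,0]<30)).astype(np.uint8)
k,l,st,ce=cv2.connectedComponentsWithStats(m)
for i in range(1,k):
  if st[i,4]>25 and 260<ce[i][0]<340 and 150<ce[i][1]<240: print(st[i],ce[i].round(1),'rack',(rk(ray(d,ce[i],.018)[0])*1e3).round(1))
cv2.imwrite(sys.argv[1],cv2.resize(f[140:240,230:360,::-1],None,fx=4,fy=4,interpolation=cv2.INTER_CUBIC))
E
python3 look.py pics/a4.png
```

```text
time_s: 8.85
tcp_pos: [0.4337, -0.08, 0.0362]
orientation: [-3.141, 0.001, -2.98]
ft_force: [-0.2, -0.1, -0.7]
gripper_width: 0.014
time_s: 9.27
tcp_pos: [0.442, -0.0785, 0.0358]
orientation: [3.141, -0.002, -2.98]
ft_force: [-1.7, -0.0, 2.1]
gripper_width: 0.0139
time_s: 9.68
tcp_pos: [0.4565, -0.0742, 0.0358]
orientation: [-3.142, 0.0, -2.98]
ft_force: [-0.9, 0.3, -0.1]
gripper_width: 0.0137
t 9.6833 rack mm [-156.8   20.2] z 0.0358 F [-0.9  0.3 -0.1] w 0.0137
units [-2.67   0.243 -0.003] roll 0.005
[294 172  49  45 311] [319.1 195.2] rack [39.7 20.4]
[291 183  15  15  87] [297.3 190.1] rack [-15.2  94.8]
[281 207   9  13  75] [285.5 214.3] rack [-126.1    6.8]
[317 211  16  15  77] [325.  216.9] rack [-12.  -88.8]
```

```bash

python3 -m jog '[{"fingers":14,"xyz":[-0.08,0.012,0],"roll":0},{"fingers":14,"xyz":[-0.16,0.024,0],"roll":0},{"fingers":14,"xyz":[-0.24,0.036,0],"roll":0},{"fingers":14,"xyz":[-0.32,0.048,0],"roll":0},{"fingers":14,"xyz":[-0.4,0.06,0],"roll":0}]'
python3 -m jog '[{"fingers":14,"xyz":[-0.08,0.014,0],"roll":0},{"fingers":14,"xyz":[-0.16,0.028,0],"roll":0},{"fingers":14,"xyz":[-0.24,0.042,0],"roll":0},{"fingers":14,"xyz":[-0.32,0.056,0],"roll":0},{"fingers":14,"xyz":[-0.4,0.07,0],"roll":0}]'
python3 -m jog '[{"fingers":14,"xyz":[-0.08,0.014,0],"roll":0},{"fingers":14,"xyz":[-0.16,0.028,0],"roll":0},{"fingers":14,"xyz":[-0.24,0.042,0],"roll":0},{"fingers":14,"xyz":[-0.32,0.056,0],"roll":0},{"fingers":14,"xyz":[-0.4,0.07,0],"roll":0}]'
python3 look.py pics/a5.png
```

```text
time_s: 10.15
tcp_pos: [0.472, -0.0692, 0.0359]
orientation: [-3.142, 0.0, -2.98]
ft_force: [-1.8, 0.3, -0.2]
gripper_width: 0.014
time_s: 10.57
tcp_pos: [0.4871, -0.0639, 0.0359]
orientation: [-3.142, 0.0, -2.98]
ft_force: [-1.1, -1.2, 0.4]
gripper_width: 0.014
time_s: 10.98
tcp_pos: [0.5024, -0.0586, 0.0359]
orientation: [3.142, -0.0, -2.98]
ft_force: [-1.3, -0.7, 0.9]
gripper_width: 0.0143
t 10.9833 rack mm [-108.9   28.3] z 0.0359 F [-1.3 -0.7  0.9] w 0.0143
units [-1.473  0.043 -0.003] roll 0.004
[296 171  48  48 278] [319.1 195.2] rack [39.5 20.2]
[293 185  12  13  69] [298.1 190.9] rack [-14.9  89.2]
[290 202   9  12  63] [294.8 208.2] rack [-79.7  13.9]
[317 210  15  16  93] [324.9 217.3] rack [-13.8 -90.3]
```

View pics/a5.png

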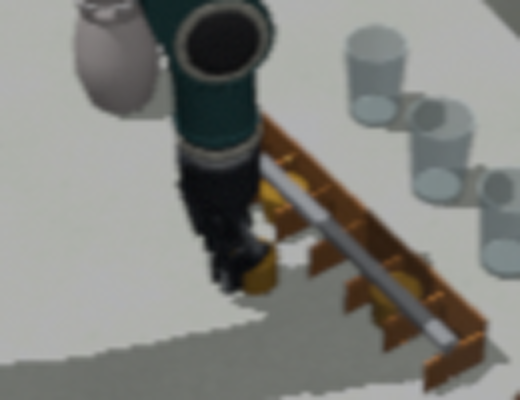

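```bash
python3 - <<'E'
from h import *
d=load('side');a=np.linspace(0,2*np.pi,60)
for x,y in((-.142,.018),(-.076,.028),(-.076,.022),(-.076,.034)):
  p=O+x*X+y*Y;q=np.r_[[[p[0]+.023*np.cos(t),p[1]+.023*np.sin(t),z] for t in a for z in(0,.036)]]
  print(x,y,px(d,q).min(0).round(1),px(d,q).max(0).round(1))
E
```

```text
-0.142 0.018 [273.8 206.5] [286.6 222. ]
-0.076 0.028 [287.4 198.2] [299.7 213.2]
-0.076 0.022 [288.3 199.1] [300.5 214.2]
-0.076 0.034 [286.6 197.3] [298.8 212.3]
```

The tin's image edges agree with it sitting in the cradle near rack (−76, ~26). Pushing on straight into the gap and watching the force.

```bash

python3 -m jog '[{"fingers":14,"xyz":[-0.08,0.014,0],"roll":0},{"fingers":14,"xyz":[-0.16,0.028,0],"roll":0},{"fingers":14,"xyz":[-0.24,0.042,0],"roll":0},{"fingers":14,"xyz":[-0.32,0.05,0],"roll":0},{"fingers":14,"xyz":[-0.4,0.05,0],"roll":0}]'
python3 -m jog '[{"fingers":14,"xyz":[-0.07,0,0],"roll":0},{"fingers":14,"xyz":[-0.14,0,0],"roll":0},{"fingers":14,"xyz":[-0.21,0,0],"roll":0},{"fingers":14,"xyz":[-0.28,0,0],"roll":0},{"fingers":14,"xyz":[-0.35,0,0],"roll":0}]'
python3 look.py pics/a6.png
```

```text
time_s: 11.45
tcp_pos: [0.5181, -0.0539, 0.0359]
orientation: [3.142, 0.0, -2.98]
ft_force: [-0.8, -0.5, 0.2]
gripper_width: 0.0138
time_s: 11.87
tcp_pos: [0.5317, -0.0519, 0.0359]
orientation: [-3.142, 0.0, -2.98]
ft_force: [-1.5, -0.2, -0.6]
gripper_width: 0.0143
t 11.8667 rack mm [-79.   30.2] z 0.0359 F [-1.5 -0.2 -0.6] w 0.0143
units [-0.724 -0.005 -0.003] roll 0.003
[301 177  23  22 121] [310.8 187.3] rack [39.5 78. ]
[297 189   8  21  82] [301.2 201.8] rack [-39.8  29.5]
[320 197  22  20 106] [331.6 207.4] rack [ 38.7 -62.5]
[317 210  15  13  72] [324.2 216. ] rack [-11.8 -83.6]
```

View pics/a6.png

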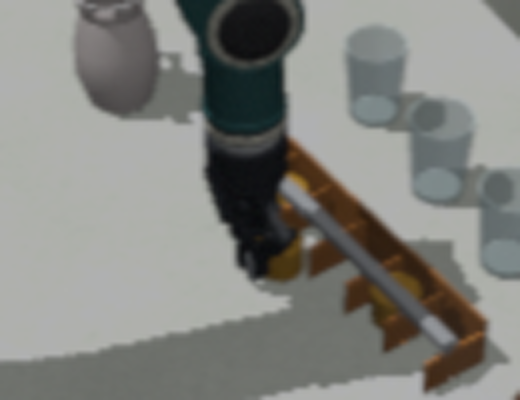

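Picture 8: the tin (crop 285,258) is at the third gap's mouth, left of the middle divider (325,255), with low force. Continuing.

```bash

python3 -m jog '[{"fingers":14,"xyz":[-0.07,0,0],"roll":0},{"fingers":14,"xyz":[-0.14,0,0],"roll":0},{"fingers":14,"xyz":[-0.21,0,0],"roll":0},{"fingers":14,"xyz":[-0.28,0,0],"roll":0},{"fingers":14,"xyz":[-0.35,0,0],"roll":0}]'
python3 -m jog '[{"fingers":14,"xyz":[-0.07,0,0],"roll":0},{"fingers":14,"xyz":[-0.14,0,0],"roll":0},{"fingers":14,"xyz":[-0.21,0,0],"roll":0},{"fingers":14,"xyz":[-0.28,0,0],"roll":0},{"fingers":14,"xyz":[-0.35,0,0],"roll":0}]'
python3 look.py pics/a7.png
```

```text
time_s: 12.33
tcp_pos: [0.5457, -0.0496, 0.0359]
orientation: [-3.142, 0.0, -2.98]
ft_force: [-1.3, -0.6, -0.1]
gripper_width: 0.0141
time_s: 12.75
tcp_pos: [0.5594, -0.0473, 0.0359]
orientation: [3.142, 0.0, -2.98]
ft_force: [-0.8, 0.7, 0.2]
gripper_width: 0.0145
t 12.75 rack mm [-50.9  30.2] z 0.0359 F [-0.8  0.7  0.2] w 0.0145
units [-0.023 -0.006 -0.002] roll 0.004
[305 182  23  20 109] [315.2 191.2] rack [40.2 48.3]
[303 198  12  11  68] [307.6 203.1] rack [-23.3   9.3]
[325 202  18  15  77] [332.9 209. ] rack [ 37.8 -72.4]
[317 210  17  16  80] [324.5 216.6] rack [-12.6 -86.2]
```

```bash

python3 -m jog '[{"fingers":14,"xyz":[-0.07,0,0],"roll":0},{"fingers":14,"xyz":[-0.14,0,0],"roll":0},{"fingers":14,"xyz":[-0.21,0,0],"roll":0},{"fingers":14,"xyz":[-0.27,0,0],"roll":0},{"fingers":14,"xyz":[-0.31,0,0],"roll":0}]'
python3 -m jog '[{"fingers":14,"xyz":[0,0,0],"roll":0},{"fingers":14,"xyz":[0,0,0],"roll":0}]'
python3 -c "from h import *;plan(-.2,.03,.036)"
python3 -m jog '[{"fingers":14,"xyz":[0.05,0,0],"roll":0},{"fingers":14,"xyz":[0.2,0,0],"roll":0},{"fingers":14,"xyz":[0.5,0,0],"roll":0},{"fingers":14,"xyz":[1,0,0],"roll":0},{"fingers":14,"xyz":[1.6,0,0],"roll":0}]'
python3 -m jog '[{"fingers":14,"xyz":[0.6,0,-0.3],"roll":0},{"fingers":14,"xyz":[1,0,-1],"roll":0},{"fingers":14,"xyz":[1.2,0.5,-1.8],"roll":0},{"fingers":14,"xyz":[1.2,1,-2.6],"roll":0},{"fingers":14,"xyz":[1.2,1.5,-3.2],"roll":0}]'
python3 -m jog '[{"fingers":14,"xyz":[0,0.8,-0.4],"roll":0},{"fingers":14,"xyz":[0,1.7,-0.8],"roll":0},{"fingers":14,"xyz":[0,2.6,-1.2],"roll":0},{"fingers":14,"xyz":[0,3.5,-1.6],"roll":0},{"fingers":14,"xyz":[0,4.3,-2],"roll":0}]'
python3 - <<'E'
from h import *
plan(-.2,.03,.036)
from cell import ctrl
c=ctrl.camera('top');a=c['frame'][165:270,235:385,::-1]
d=ctrl.camera('side');b=d['frame'][150:240,250:380,::-1]
np.savez('top9.npz',**c)
cv2.imwrite('pics/a8.png',cv2.resize(a,None,fx=5,fy=5,interpolation=cv2.INTER_CUBIC))
cv2.imwrite('pics/a9.png',cv2.resize(b,None,fx=5,fy=5,interpolation=cv2.INTER_CUBIC))
E
```

```text
time_s: 13.22
tcp_pos: [0.5719, -0.0453, 0.0359]
orientation: [-3.142, 0.001, -2.98]
ft_force: [-1.6, 0.6, -0.3]
gripper_width: 0.014
time_s: 13.38
tcp_pos: [0.5718, -0.0453, 0.036]
orientation: [-3.141, 0.001, -2.98]
ft_force: [-0.1, -0.2, 0.3]
gripper_width: 0.0138
t 13.3833 rack mm [-38.4  30.2] z 0.036 F [-0.1 -0.2  0.3] w 0.0138
units [ 4.04e+00 -4.00e-03 -4.00e-03] roll 0.004
time_s: 13.8
tcp_pos: [0.508, -0.0556, 0.036]
orientation: [-3.141, 0.001, -2.98]
ft_force: [0.5, -1.3, 0.5]
gripper_width: 0.0143
time_s: 14.22
tcp_pos: [0.4503, -0.0042, 0.166]
orientation: [-3.141, 0.002, -2.982]
ft_force: [1.1, 0.7, 0.1]
gripper_width: 0.0141
time_s: 14.63
tcp_pos: [0.4222, 0.1674, 0.2449]
orientation: [3.141, 0.001, -2.979]
ft_force: [0.5, 0.5, -0.2]
gripper_width: 0.0141
t 14.6333 rack mm [-151.9  264.2] z 0.2449 F [ 0.5  0.5 -0.2] w 0.0141
units [ 1.212 -5.854  5.219] roll 0.012
```

View pics/a8.png

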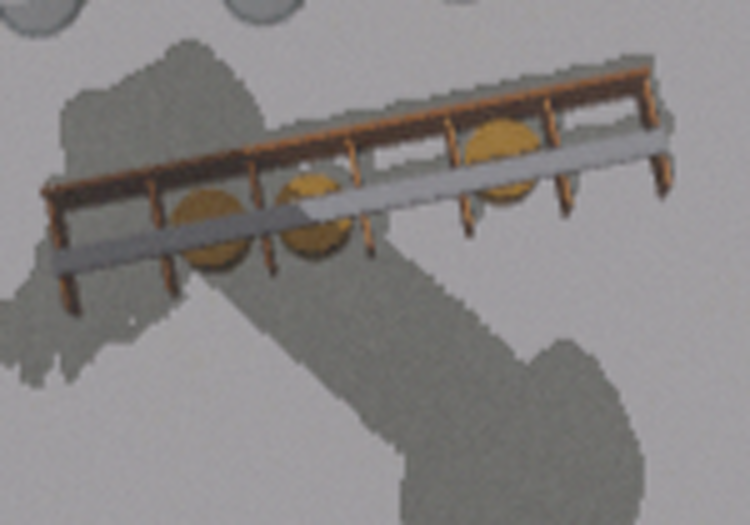

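Picture 9: the tin is in the third gap, seemingly just inside the divider front line (crop 316,260 against about 266). I'll measure that margin.

```bash
python3 - <<'E'
from h import *
c=load('top9');f=c['frame'];hsv=cv2.cvtColor(f,cv2.COLOR_RGB2HSV)
print('cam dir rack',rk([.3696,-.0985]))
for u0,u1,n in((271,284,'a'),(292,304,'tin'),(329,342,'b')):
  g=f[195:225,(u0+u1)//2].astype(int)
  out=[]
  for u in range(u0,u1):
    col=np.where((hsv[185:225,u,1]>75)&(hsv[185:225,u,0]>12))[0]
    if len(col):out.append(rk(ray(c,(u,185+col.max()+.5),0)[0])*1e3)
  out=np.array(out);print(n,out[out[:,0].argsort()[:4]].round(1).tolist())
  print((g[:,0]-g[:,2]).tolist())
# predicted tin front pixel for centre x=-5 / -12
for x in(-.005,-.012):
  print(x,px(c,[np.r_[O+(x-.023)*X+.03*Y,0]]), 'tip line',px(c,[np.r_[O-.035*X+.03*Y,0]]))
E
```

```text
cam dir rack [-0.24646183  0.01014029]
a [[-19.6, 90.1], [-19.0, 93.1], [-18.4, 96.1], [-17.8, 83.7]]
[10, 30, 15, 12, 14, 8, 14, 22, 50, 49, 53, 50, 50, 31, -1, 1, -3, -2, 4, 35, 51, 52, 46, 21, 9, 4, 4, 2, 4, 3]
tin [[-25.7, 29.7], [-24.4, 35.6], [-23.8, 38.6], [-23.2, 26.1]]
[21, 19, 10, 3, 18, 73, 91, 93, 70, 15, -4, -3, -6, -7, 8, 44, 50, 49, 52, 49, 17, 13, 10, 4, 3, 2, 8, 4, 2, 3]
b [[-25.7, -63.1], [-16.0, -93.1], [-15.4, -90.1], [-14.8, -87.2]]
[85, 30, 4, -4, -2, -3, 0, 43, 74, 43, 27, 7, -2, -2, 0, -2, -2, -1, 1, 0, -1, 0, 0, -1, -1, -1, -1, 0, -2, -1]
-0.005 [[299.04343244 216.2700315 ]] tip line [[299.48100683 218.5063492 ]]
-0.012 [[299.48100683 218.5063492 ]] tip line [[299.48100683 218.5063492 ]]
```

View pics/a9.png

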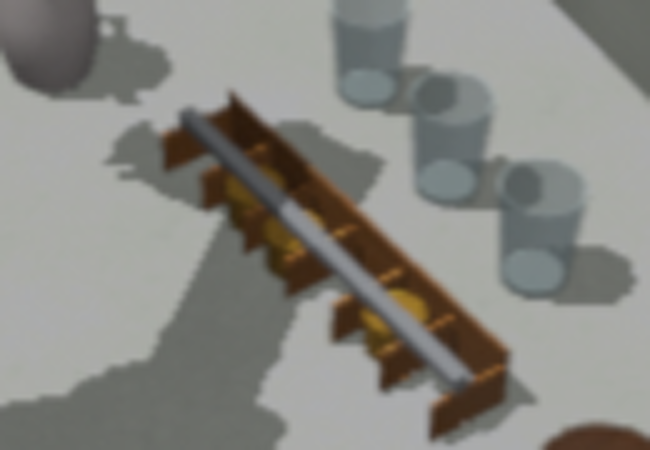

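Picture 10 shows the tin seated in the third gap with the rest of the scene unmoved. The tin's front edge is at rack x ≈ −26 to −28 mm and the mouth is at −35 mm (−32 by the pessimistic estimate), so it is clearly inside. The arm is clear and I'm handing in.

```bash
python3 -m jog '[{"fingers":14,"xyz":[0,0,0],"roll":0},{"fingers":14,"xyz":[0,0,0],"roll":0},{"fingers":14,"xyz":[0,0,0],"roll":0}]'; python3 -c "
from cell import ctrl
print(ctrl.hand_in())"
```

```text
time_s: 14.98
tcp_pos: [0.4232, 0.164, 0.2432]
orientation: [-3.141, -0.001, -2.982]
ft_force: [-0.4, -0.2, -0.8]
gripper_width: 0.014
the job is handed in; nothing more can be done
None
```

The job is done and handed in at about 15 s. The jug stood at the rack's +y (left) end, so I touched the rail from above over gaps 1, 2 and 3 in that order, with 6 to 8 N each time. I then pushed the loose tin along the shelf into gap 3 with two slightly open fingertips, and the force stayed around 2 N.

**Last checks:**
- **Tin position:** the tin is upright in the third gap. Its front edge is about 5 to 9 mm inside the divider front line.
- **Uncertainty:** two estimates of the rack's position differed by about 3 mm. The tin is inside by either one.
- **Everything else:** the stored tins, rack and tumblers show no movement in the final images. The jug, canister and tray were only partly in view or out of view there, and the arm's path stayed clear of them.
- **Arm:** it is clear of everything.

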